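# Shut and latch the tilting bin

## Task

Shut up the green tin bin under the teak shelf: with closed fingers push the swung-out bin fully shut, then press the big round latch on the shelf fully down, and after that the square latch fully down. Leave the long bar-shaped latch (the release) up, do not lift or move any of the instruments and tools standing about, and finish with the hand clear.

Things in the scene. Friction and masses are not known exactly. Their poses are not given: they have to be found in the camera images.
- shelf_unit: Fixed teak shelf unit, 240 mm deep (x), 420 mm wide (y), shelf top 200 mm above the bench. Origin at the centre of its underside, z up; its x axis points from the front (bin side, towards the robot) to the back. Shelf front edge at x = -120 mm.
- bin (a joint): Tilt of the green tin bin under the shelf, rad: 0 is fully shut (on its stop), growing as its top swings out towards the robot (0.3 to 0.45 at the start). Its side pivots lie 128 mm in front of the unit's centre and 25 mm above the bench, axis along the unit's y. It stays where it is left; about 2 to 4 N at the rim moves it.
- bin_rim (a point): Middle of the top rim of the bin's front, on the outer (robot-side) face. The front panel is 376 mm wide, 10 mm thick and reaches from the pivots to 5 mm above this point, along a rolled rim of 10 mm diameter. When shut the panel stands upright just in front of the shelf edge, this point at x = -135 mm of the shelf unit and 195 mm above the bench.
- round_key (a joint): Travel of the round latch, m: 0 is fully up, 0.010 fully down on its stop, growing as it is pressed straight down. It has no spring: it needs about 5 N to move and stays where it is left.
- round_top (a point): Centre of the top of the big round latch's cap, a brass disc of 44 mm diameter. All three latches have the same dark steel plate, 64 mm square and 12 mm thick, lying on the shelf; the cap's top stands 28 mm above the shelf when up and 18 mm when fully down. Which of the three places a latch has changes.
- square_key (a joint): Travel of the square latch, m: 0 is fully up, 0.010 fully down on its stop, growing as it is pressed straight down. It has no spring: it needs about 5 N to move and stays where it is left.
- square_top (a point): Centre of the top of the square latch's cap, brass, 32 by 32 mm.
- bar_key (a joint): Travel of the bar-shaped (release) latch, m: 0 is fully up, 0.010 fully down on its stop, growing as it is pressed straight down. It has no spring: it needs about 5 N to move and stays where it is left.
- bar_top (a point): Centre of the top of the bar-shaped release latch's cap, brass, 18 by 56 mm with its length along the unit's y.
- dividers: Steel dividers lying on the shelf between two latches, about 128 mm long, 25 mm wide, 9 mm high, loose. Origin under the middle.
- prism: Triangular glass prism lying on the shelf between two latches, 60 by 28 mm, 24 mm high, loose. Origin under its centre.
- dial: Porcelain compass rose dial lying on the shelf behind the latches, 80 mm diameter, 8 mm thick, loose. Origin under its centre.
- baro_case: Round walnut barometer case lying on the shelf behind the latches, 92 mm diameter, 44 mm high, loose. Origin under its centre.
- lamp: Brass binnacle lamp on the bench to the left, 90 mm diameter, 190 mm high, loose. Origin under its centre.
- polish_jar: Jar on the bench to the right, 60 mm diameter, 70 mm high, loose. Origin under its centre.
- driver: Screwdriver lying on the bench to the right, loose.

How it is judged (in metres and radians):
On the way, in this order (a step that is already met when the one before it is completed fails the run):
1. the bin is pushed shut (value of joint bin below 0.03 rad), for 0.2 s.
2. the round latch is pressed fully down (value of joint round_key above 0.008 m), for 0.1 s.
3. the square latch is pressed fully down (value of joint square_key above 0.008 m), for 0.1 s.
At the end, for the whole second after the job is handed in: The bin is shut (within 0.03 rad of its stop), the round and the square latches are down (within 2 mm of their stops), and the bar-shaped release is still up (pressed less than 3 mm) (value of joint bin below 0.03 rad and value of joint each of round_key, square_key above 0.008 m and value of joint bar_key below 0.003 m); the robot touches nothing.
It fails at once if the round latch pressed before the bin is shut (value of joint round_key above 0.004 m and value of joint bin above 0.06 rad).
It fails at once if the square latch pressed before the round one is down (value of joint square_key above 0.004 m and value of joint round_key below 0.0075 m).
It fails at once if the square latch pressed before the bin is shut (value of joint square_key above 0.004 m and value of joint bin above 0.06 rad).
It fails at once if the bar-shaped release pressed (value of joint bar_key above 0.003 m).
It fails at once if an instrument or tool lifted or moved more than 20 mm (distance of any of dividers, prism, dial, baro_case, lamp, polish_jar, driver from where it was at the start of the episode above 0.02 m).
It also fails if it takes over 48 s, if anything falls off the work surface, if the arm or the gripper's body presses on something with over 40 N, if the wrist force passes 120 N, or if a joint passes its speed limit or range.

## Robot

A 6-joint arm with a two-finger parallel gripper is mounted at the origin on the work surface. World frame = base frame: x ahead of the robot, y to its left, z up, the work surface at z = 0. Lengths are in m, angles in degrees, forces in N, time in s.
With the tool pointing down it reaches from about 0.4 to 0.825 m from the base axis. Payload 7 kg.
Tool frame: the origin (TCP) lies midway between the tips of the shut fingers; the grasp point (between the pads) lies ctrl.tcp_to_grasp behind it (ctrl.tcp_to_grasp is the distance from the TCP to the grasp point, in m); y points along the fingers, z is the direction in which the jaws open and shut, and the axes are right-handed (so a half turn about y gives the same grasp; the last joint's range is limited). The gripper opens to 88 mm and grips with 3 to 60 N. Pads are 19 mm wide; open, the fingers measure 130 mm over their backs; the gripper's body (78 mm by 193 mm) begins 47 mm behind the grasp point.
Start: joints at [92.195, 20.546, 0.682, 0, -70.136, -16.507], TCP at [0.167, 0.654, 0.227] pointing down, gripper open.
Joint ranges: [-176.03, 176.03], [-82.01, 121.73], [-58.28, 71.71], [-173.87, 95.51], [-174.79, -0.11], [-173.66, 173.66]. Speed limits (degrees/s): [136.94, 136.94, 172.46, 180, 180, 180].

## Interface

Orientations are given as [roll, pitch, yaw] about the fixed x, y, z axes, in that order (R = Rz(yaw) Ry(pitch) Rx(roll)).
In Python, from plant import ctrl, snapshot, silhouettes gives the robot as it stands.
- The arm moves only by the shell command python3 -m pendant 'ROWS'. ROWS is JSON, a list that holds one entry, the list of rows, each a list of 7 numbers: the shift along the tool's x, y, z in cm, then the turn, a rotation vector about the tool's x, y, z in degrees, then the opening, from 0 (shut) to 1 (fully open). In form: [[[x, y, z, rx, ry, rz, hand], ...]]. A call has 1 to 12 rows; each row shifts and turns the commanded pose from where the row before left it, along the tool's axes as they then stand; what a row does not reach is not made up. A row lasts 1/12 s, in which the tool goes at most 41.7 mm and 7.16 degrees, less where a joint would pass 70% of its speed; a pose out of reach is approached as far as the arm can. A call with a gripper value outside its range is refused whole. The fingers move at their own pace and stop on an object; the grip force is fixed at half the most. Time passes only in rows, so rows that do not move let the fingers close. It gives the time, the measured TCP pose, the force and the opening at its end, in the units of the state.
- ctrl.get_obs(): the state, without advancing time (a new reading comes with each control period).
- snapshot(name): name is "scene" or "top"; returns a dict with "image" (480x640x3 uint8, red, green, blue), "camera_matrix" (3x3 intrinsics, pixels), "eye" and "orientation" of the camera in the world. Camera axes: x right, y down, z forward; pixel columns grow to the right and rows downward; lengths in m; the calibration is good to about 2 mm. A picture is of the moment at which its call begins. There is no depth.
- ctrl.close_job(): hands the job in, once; it reports no verdict.
Trained networks look in a picture, given as the dict that the camera call returned (one of the last four; its "shot" number tells which), for a name from the list of things; names that differ only in an ending like _2 or _b are one class to them, and where a whole thing is asked for, a point or a joint stands for the part that bears it (a point fixed in the world has none). Each returns a list of dicts, best first, with "confidence" (0 to 1); they miss things now and then, are a little off and sometimes report something else, mostly with a low value. They report only what shows in the picture. A call takes as long as a camera call.
- silhouettes(picture, thing): "mask" (480x640 bool, what is visible of it) and "bbox" ([left, top, width, height] in pixels, round what is visible of it).
The state is a dict: "clock": time; "joint_pos": joint angles; "qvel": joint speeds; "tau": joint torques, N m; "tool_pos": TCP position; "orientation": TCP orientation; "force": force on the tool from outside, world axes, zero at the start; "moment": the same for the moment, N m; "opening": finger opening in m.
Only numpy, scipy, OpenCV 4.12 (cv2) and the standard library are available. Lean on these libraries where they do the work, as an engineer would, in place of code of your own. Each camera call takes 0.05 s, during which the arm holds its last target.

## Working session

There is one attempt and no reset: what is moved stays moved. The work goes in short steps, Python scripts to look and compute and a shell command to move; the robot and the scene stay as the last step left them, time stands still between calls to the robot, and variables do not carry over. Pictures are saved under pics/ and viewed, and the job is handed in when it is done.

```bash
ls; mkdir -p pics
python3 - <<'E'
from plant import ctrl,snapshot,silhouettes
import cv2,numpy as np
o=ctrl.get_obs();print(o,ctrl.tcp_to_grasp)
for n in("scene","top"):
    p=snapshot(n);cv2.imwrite(f"pics/{n}0.png",p["image"][...,::-1]);print(n,p["camera_matrix"],p["eye"],p["orientation"])
    for t in["bin","bin_rim","round_top","square_top","bar_top","shelf_unit","dividers","prism","dial","baro_case","lamp","polish_jar","driver"]:
        print(t,[(r["bbox"],round(r["confidence"],2)) for r in silhouettes(p,t)[:2]])
E
```

```text
pics
{'clock': 0.0, 'joint_pos': array([ 9.21940937e+01,  2.05916725e+01,  6.34695660e-01, -2.08537114e-02,
       -7.01355220e+01, -1.65064911e+01]), 'qvel': array([-0.01708732,  0.01728924,  0.04696202, -0.00739157,  0.03315709,
       -0.05140231]), 'tau': array([-3.68823848e-04, -5.82715237e+01,  2.93048286e+01,  6.99703574e+00,
        6.96582603e-03, -1.65651168e-04]), 'tool_pos': array([0.16677081, 0.65357634, 0.2256247 ]), 'orientation': array([-8.99057429e+01,  7.48785148e-03,  1.65680507e+02]), 'force': array([-0.36204206, -0.05830839, -0.15973411]), 'moment': array([-0.03259996, -0.06902402,  0.00452652]), 'opening': 0.0874275915754807} 0.0188
scene [[529.17298593   0.         322.59331073]
 [  0.         529.17298593 239.31656514]
 [  0.           0.           1.        ]] [1.13637808 0.90095013 0.95029499] [-127.52089848    0.86451407  147.90508909]
bin [([321.3, 177.4, 92.5, 108.1], 0.58), ([196.9, 202.5, 28.5, 5.3], 0.4)]
bin_rim [([317.2, 179.3, 96.8, 108.9], 0.75)]
round_top [([280.0, 188.9, 19.0, 12.8], 0.69), ([321.1, 178.3, 93.2, 105.0], 0.35)]
square_top [([307.6
[... 857 characters left out ...]
56.4, 47.6], 0.8)]
round_top [([376.0, 225.6, 18.8, 17.7], 0.74), ([278.1, 240.9, 24.5, 10.2], 0.68)]
square_top []
bar_top [([276.9, 240.7, 24.6, 10.4], 0.77)]
shelf_unit [([249.8, 170.9, 178.4, 141.9], 0.59), ([376.8, 226.1, 18.5, 20.8], 0.39)]
dividers [([311.6, 216.3, 11.2, 48.8], 0.46), ([273.6, 234.4, 30.9, 13.8], 0.4)]
prism [([356.7, 227.4, 10.0, 23.2], 0.7)]
dial [([299.8, 181.3, 31.1, 33.0], 0.67)]
baro_case [([370.8, 172.7, 36.4, 38.0], 0.72)]
lamp [([146.2, 288.5, 46.2, 36.6], 0.79), ([376.0, 225.2, 20.7, 17.9], 0.33)]
polish_jar [([479.0, 303.4, 26.6, 25.7], 0.85), ([278.4, 235.1, 25.3, 13.4], 0.52)]
driver [([489.8, 203.7, 35.2, 60.5], 0.85), ([302.4, 179.3, 27.5, 33.3], 0.23)]
```

View pics/scene0.png

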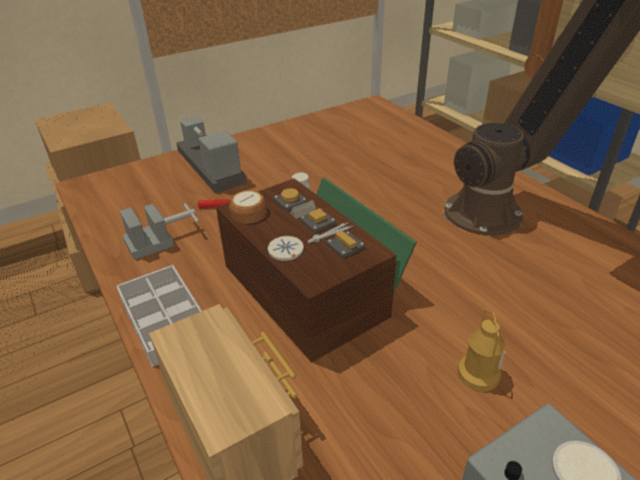

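View pics/top0.png

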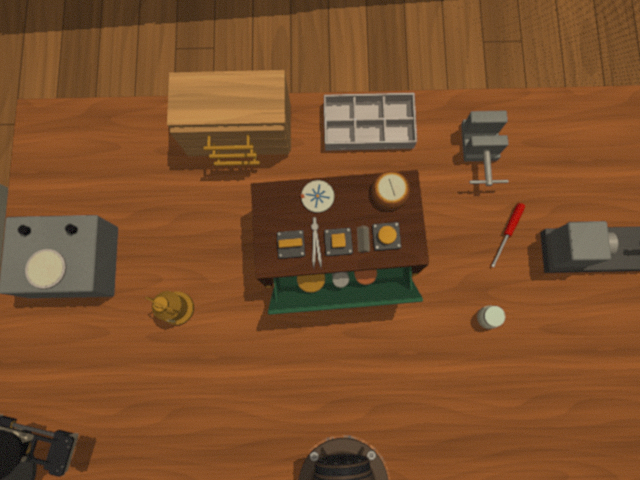

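The top view shows the shelf with bar latch at about (290,243), square at (339,241), round at (387,235). The bin's rim is swung out, from (268,308) to (420,300). Next I'll locate these precisely.

```bash
cat > h.py <<'E'
from plant import ctrl,snapshot,silhouettes
import cv2,numpy as np
from scipy.spatial.transform import Rotation as R
def ray(p,uv,z):
    d=R.from_euler('xyz',p["orientation"],degrees=True).as_matrix()@np.linalg.solve(p["camera_matrix"],[uv[0],uv[1],1])
    e=np.array(p["eye"]);return e+d*(z-e[2])/d[2]
def proj(p,X):
    m=R.from_euler('xyz',p["orientation"],degrees=True).as_matrix()
    c=(np.atleast_2d(X)-p["eye"])@m;q=c@np.array(p["camera_matrix"]).T;return q[:,:2]/q[:,2:]
def brass(p,box,z):
    x,y,w,h=box;c=cv2.cvtColor(p["image"],cv2.COLOR_RGB2HSV)[y:y+h,x:x+w]
    m=((c[...,1]>130)&(c[...,2]>140)).astype(np.uint8)
    n,l,s,cc=cv2.connectedComponentsWithStats(m);i=1+np.argmax(s[1:,4])
    return cc[i]+[x,y],s[i],ray(p,cc[i]+[x,y],z)
E
python3 - <<'E'
from h import *
p=snapshot("top")
for n,b in dict(bar=(272,230,36,28),sq=(325,227,28,28),rnd=(373,222,28,28)).items(): print("top",n,*brass(p,b,.228))
s=snapshot("scene")
for n,b in dict(bar=(328,228,36,28),sq=(303,205,30,22),rnd=(276,186,28,17)).items(): print("scene",n,*brass(s,b,.228))
c=cv2.resize(p["image"][160:320,240:440],None,fx=4,fy=4,interpolation=cv2.INTER_CUBIC)[:600]
cv2.imwrite("pics/tz.png",c[...,::-1])
c=cv2.resize(s["image"][165:365,210:420],None,fx=3,fy=3,interpolation=cv2.INTER_CUBIC)
cv2.imwrite("pics/sz.png",c[:600,:,::-1])
E
```

```text
top bar [290.05806452 242.16129032] [  7   8  23   9 155] [0.59706936 0.11444815 0.228     ]
top sq [338.13855422 239.78313253] [  7   6  14  14 166] [6.00424313e-01 7.43462927e-05 2.28000000e-01]
top rnd [387.17073171 234.08130081] [  6   4  18  17 246] [ 0.61180956 -0.11694572  0.228     ]
scene bar [345.56034483 237.54310345] [  8   3  20  14 116] [0.59909163 0.120976   0.228     ]
scene sq [317.11111111 213.52525253] [ 6  4 17 10 99] [0.60291024 0.00514495 0.228     ]
scene rnd [289.28225806 192.9516129 ] [  5   3  17   9 124] [ 0.613926   -0.11150526  0.228     ]
```

View pics/tz.png

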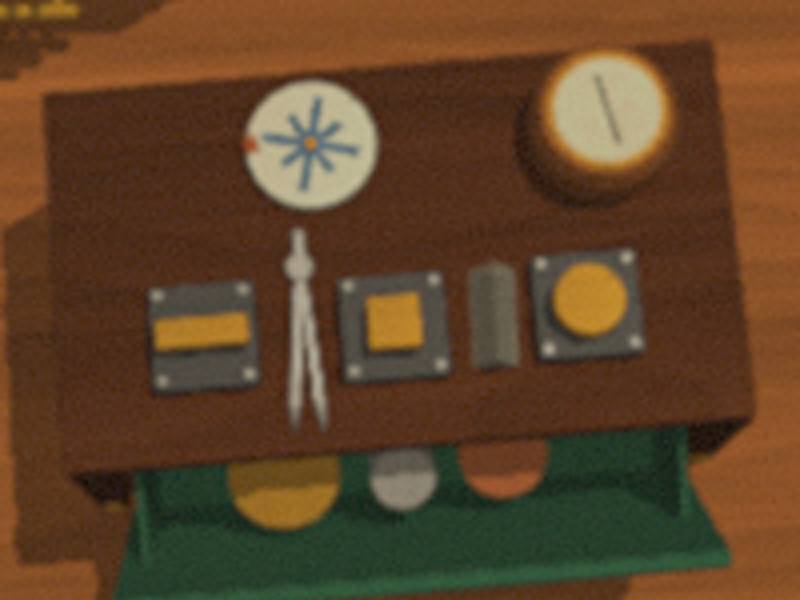

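View pics/sz.png

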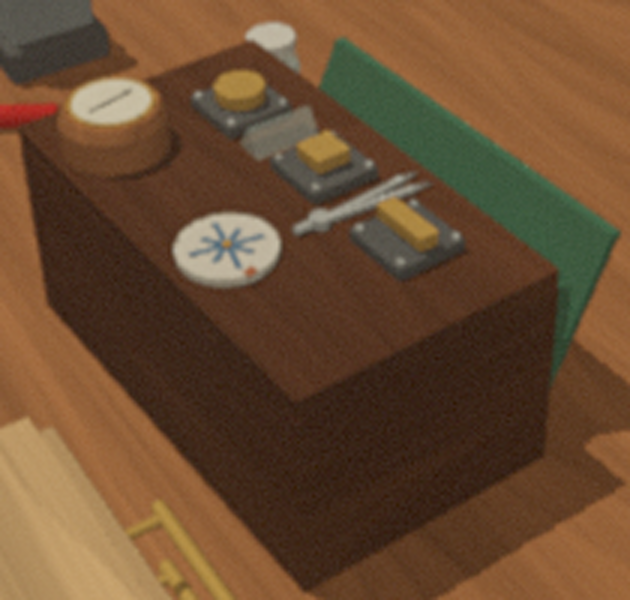

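Run:
```python
from h import *
from scipy.optimize import least_squares
p=snapshot("top");s=snapshot("scene")
C=np.array([[.12,.21,.2],[.12,-.21,.2],[-.12,-.21,.2],[-.12,.21,.2]])
T=np.array([[45,95],[712,40],[750,418],[72,472]])/4+[240,160]
S=np.array([[300,403],[22,125],[250,43],[555,270]])/3+[210,165]
def W(v,X): return np.array(X)@R.from_euler('z',v[2]).as_matrix().T+[v[0],v[1],0]
def f(v,w):
    r=[]
    if 't' in w:r.append(proj(p,W(v,C))-T)
    if 's' in w:r.append(proj(s,W(v,C))-S)
    return np.concatenate(r).ravel()
for w in('t','s','ts'):
    q=least_squares(f,[.62,0,.08],args=(w,));print(w,q.x,np.degrees(q.x[2]),q.fun.round(1))
v=q.x
inv=lambda X:(np.array(X)-[v[0],v[1],0])@R.from_euler('z',v[2]).as_matrix()
for X in [(.597,.1144,.228),(.6004,0,.228),(.6118,-.1169,.228),(.599,.121,.228),(.603,.005,.228),(.614,-.1115,.228)]: print(inv(X).round(4))
# rim in bin: tilt t; outer top corner points
def rim(t,y,h=.17,o=-.007):  # pivot x -.128 z .025; point offset -0.007 x, .17 z
    return [-.128+o*np.cos(t)-h*np.sin(t),y,.025+h*np.cos(t)-o*np.sin(t)*-1]
for t in(.3,.35,.4,.45):
    a=W(v,[rim(t,.188,.175),rim(t,-.188,.175)]);print(t,rim(t,0),proj(p,a).round(1).tolist(),proj(s,a).round(1).tolist())
```

```text
t [ 0.64758783 -0.00271194  0.06145947] 3.52136815390157 [-0.8 -0.7  0.6 -0.4  2.4  0.  -2.2  0.7]
s [0.65028345 0.00484962 0.06354803] 3.641033963848401 [-1.1  0.3 -2.1  0.3  0.8 -1.9  2.3 -0.2]
ts [ 6.48117223e-01 -2.89457630e-04  6.23202064e-02] 3.570684804793378 [-1.8 -0.8 -0.4 -0.6  1.4 -0.3 -3.2  0.6 -1.6 -1.6 -2.  -1.   0.7 -2.9
  1.6 -1.7]
[-0.0439  0.1177  0.228 ]
[-0.0476  0.0033  0.228 ]
[-0.0435 -0.1141  0.228 ]
[-0.0415  0.1241  0.228 ]
[-0.0447  0.0081  0.228 ]
[-0.041  -0.1089  0.228 ]
0.3 [np.float64(-0.18492579055630698), 0, np.float64(0.18533856170472365)] [[266.1, 305.8], [422.3, 292.9]] [[411.2, 241.2], [318.3, 175.4]]
0.35 [np.float64(-0.19286823625735838), 0, np.float64(0.18229307653186624)] [[266.5, 309.3], [422.5, 296.4]] [[413.7, 240.9], [320.7, 175.4]]
0.4 [np.float64(-0.2006485451504908), 0, np.float64(0.17885444058432992)] [[266.8, 312.8], [422.6, 299.8]] [[416.0, 240.9], [323.1, 175.6]]
0.45 [np.float64(-0.2082472705153779), 0, np.float64(0.17503124866117648)] [[267.2, 316.2], [422.7, 303.2]] [[418.3, 241.0], [325.3, 176.0]]
```

```bash
python3 -m pendant '[[[0,-3,0,0,-6,0,0],[0,-3,0,0,-6,0,0],[0,-3,0,0,-6,0,0],[0,0,0,0,0,0,0],[0,0,0,0,0,0,0]]]'
cat >> h.py <<'E'
O=np.array([.6485,.001,0]);YAW=3.57
def unit(X): return (np.array(X)-O)@R.from_euler('z',YAW,degrees=True).as_matrix()
def world(X): return np.array(X)@R.from_euler('z',YAW,degrees=True).as_matrix().T+O
def st(tgt=None):
    o=ctrl.get_obs();print("t",o["clock"],"unit",unit(o["tool_pos"]).round(4),"F",o["force"].round(1),"ori",o["orientation"].round(2),"op",round(o["opening"],4))
    if tgt is not None:
        m=R.from_euler('xyz',o["orientation"],degrees=True).as_matrix();print("tool cm",(100*m.T@(world(tgt)-o["tool_pos"])).round(2))
E
python3 -c "
from h import *
st([-.245,0,.31])
s=snapshot('top');print('lamp',unit(ray(s,(170,307),.1)))"
```

```text
clock: 2.02
tool_pos: [0.167, 0.6549, 0.3191]
orientation: [-90.3, 0.0, -176.3]
force: [-0.7, 0.1, 0.3]
opening: 0.0601
t 2.0167 unit [-0.4399  0.6826  0.3191] F [-0.7  0.1  0.3] ori [-9.0260e+01  3.0000e-02 -1.7632e+02] op 0.0601
tool cm [-19.35   0.61  68.31]
lamp [-0.16174635  0.44388796  0.1       ]
```

```bash
python3 -m pendant '[[[-0.8,0,2.8,0,0,0,0],[-0.8,0,2.8,0,0,0,0],[-0.8,0,2.8,0,0,0,0],[-0.8,0,2.8,0,0,0,0],[-0.8,0,2.8,0,0,0,0],[-0.8,0,2.8,0,0,0,0],[-0.8,0,2.8,0,0,0,0],[-0.8,0,2.8,0,0,0,0],[-0.8,0,2.8,0,0,0,0],[-0.8,0,2.8,0,0,0,0],[-0.8,0,2.8,0,0,0,0],[-0.8,0,2.8,0,0,0,0]]]'
python3 -m pendant '[[[-0.8,0,2.8,0,0,0,0],[-0.8,0,2.8,0,0,0,0],[-0.8,0,2.8,0,0,0,0],[-0.8,0,2.8,0,0,0,0],[-0.8,0,2.8,0,0,0,0],[-0.8,0,2.8,0,0,0,0],[-0.8,0,2.8,0,0,0,0],[-0.8,0,2.8,0,0,0,0],[-0.8,0,2.8,0,0,0,0],[-0.8,0,2.8,0,0,0,0],[-0.8,0,2.8,0,0,0,0],[-0.8,0,2.8,0,0,0,0]]]'
python3 - <<'E'
from h import *
st([-.24,0,.165])
for n in("scene","top"):
    p=snapshot(n);cv2.imwrite(f"pics/{n}1.png",p["image"][...,::-1])
E
```

```text
clock: 3.07
tool_pos: [0.2842, 0.3229, 0.3154]
orientation: [-89.9, -0.1, -176.4]
force: [1.0, -0.9, 0.7]
opening: 0.0003
clock: 4.07
tool_pos: [0.4012, -0.0059, 0.3156]
orientation: [-90.0, -0.1, -176.4]
force: [1.3, 1.1, 0.4]
opening: 0.0003
t 4.0667 unit [-0.2472  0.0085  0.3156] F [1.3 1.1 0.4] ori [-8.9990e+01 -7.0000e-02 -1.7636e+02] op 0.0003
tool cm [-0.74 15.06  0.85]
```

View pics/top1.png

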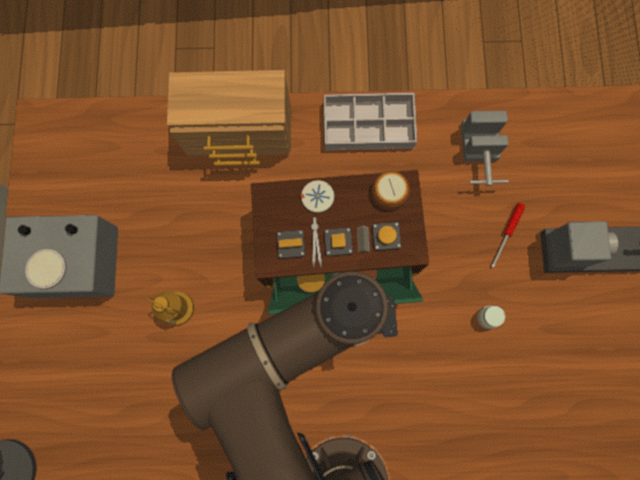

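View pics/scene1.png

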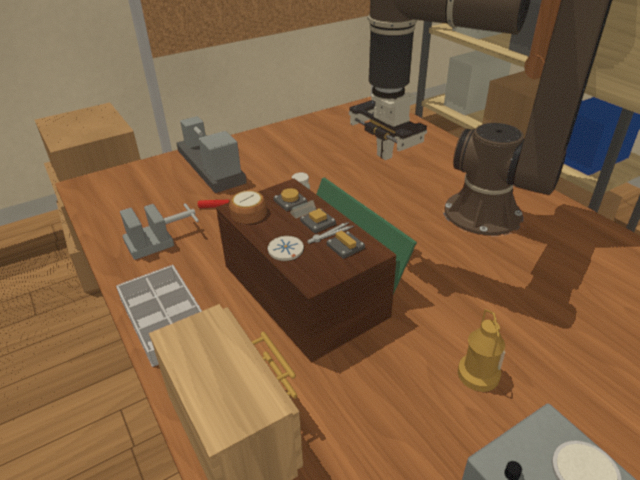

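The closed hand is above and in front of the bin, fingertips at (385,150) in the scene view. Next I'll lower it in front of the rim.

```bash
python3 -m pendant '[[[0,2.5,0,0,0,0,0],[0,2.5,0,0,0,0,0],[0,2.5,0,0,0,0,0],[0,2.5,0,0,0,0,0],[0,2.5,0,0,0,0,0],[0,2.5,0,0,0,0,0],[0,0,0,0,0,0,0]]]'
python3 -m pendant '[[[-1,0,0,0,0,0,0],[-1,0,0,0,0,0,0],[-1,0,0,0,0,0,0],[-1,0,0,0,0,0,0],[-1,0,0,0,0,0,0],[-0.7,0,0,0,0,0,0],[0,0,0,0,0,0,0]]]'
python3 -c "
from h import *
st([-.147,0,.165])"
```

```text
clock: 4.75
tool_pos: [0.398, -0.0052, 0.1618]
orientation: [-89.9, -0.5, -176.4]
force: [-1.4, -0.4, -0.8]
opening: 0.0004
clock: 5.33
tool_pos: [0.4606, -0.0003, 0.1667]
orientation: [-90.0, 0.1, -176.3]
force: [-0.3, 0.0, -0.1]
opening: 0.0007
t 5.3333 unit [-0.1876  0.0104  0.1667] F [-0.3  0.  -0.1] ori [-9.0000e+01  6.0000e-02 -1.7633e+02] op 0.0007
tool cm [-4.06  0.17  1.05]
```

```bash
python3 -m pendant '[[[-0.7,0,0,0,0,0,0],[-0.7,0,0,0,0,0,0],[-0.7,0,0,0,0,0,0],[-0.7,0,0,0,0,0,0],[-0.3,0,0,0,0,0,0]]]'
python3 - <<'E'
from h import *
st([-.147,0,.165])
p=snapshot("scene");cv2.imwrite("pics/scene2.png",cv2.resize(p["image"][80:380,200:520],None,fx=2,fy=2)[...,::-1])
E
```

```text
clock: 5.75
tool_pos: [0.4908, 0.0016, 0.1666]
orientation: [-90.0, 0.0, -176.3]
force: [-0.8, -0.3, 1.8]
opening: 0.0007
t 5.75 unit [-0.1574  0.0104  0.1666] F [-0.8 -0.3  1.8] ori [-9.0000e+01  3.0000e-02 -1.7631e+02] op 0.0007
tool cm [-1.04  0.16  1.04]
```

View pics/scene2.png

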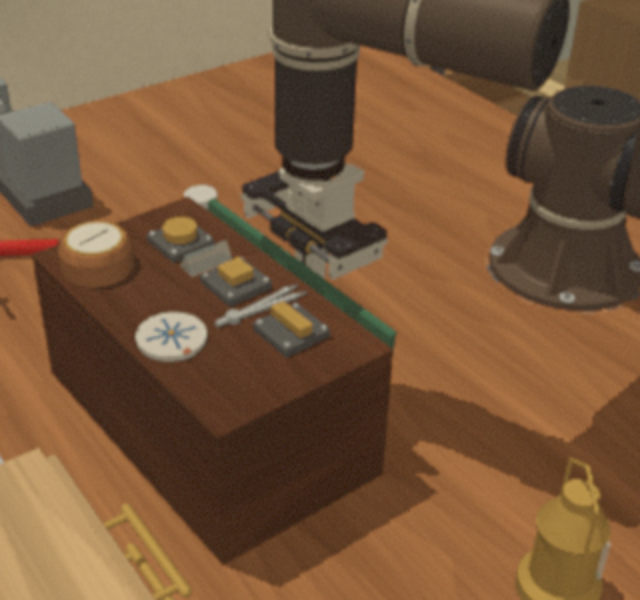

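The bin has moved with the fingers and is nearly upright. I'll carry on in small steps until the force shows the stop.

```bash
python3 -m pendant '[[[-0.25,0,0,0,0,0,0],[-0.25,0,0,0,0,0,0],[-0.25,0,0,0,0,0,0],[-0.2,0,0,0,0,0,0],[0,0,0,0,0,0,0]]]'
python3 -m pendant '[[[-0.1,0,0,0,0,0,0],[-0.1,0,0,0,0,0,0],[0,0,0,0,0,0,0]]]'
python3 -c "
from h import *
st([-.147,0,.165])"
```

```text
clock: 6.22
tool_pos: [0.4994, 0.0021, 0.1666]
orientation: [-90.0, 0.0, -176.3]
force: [0.0, 0.3, -0.1]
opening: 0.0004
clock: 6.47
tool_pos: [0.5011, 0.0022, 0.1666]
orientation: [-90.0, 0.0, -176.3]
force: [-0.6, -0.8, 0.1]
opening: 0.0009
t 6.4667 unit [-0.147   0.0104  0.1666] F [-0.6 -0.8  0.1] ori [-9.0000e+01  1.0000e-02 -1.7631e+02] op 0.0009
tool cm [0.   0.16 1.04]
```

```bash
python3 -m pendant '[[[-0.1,0,0,0,0,0,0],[-0.1,0,0,0,0,0,0],[-0.1,0,0,0,0,0,0]]]'
python3 -m pendant '[[[-0.1,0,0,0,0,0,0],[-0.1,0,0,0,0,0,0],[-0.1,0,0,0,0,0,0]]]'
```

```text
clock: 6.72
tool_pos: [0.503, 0.0022, 0.1664]
orientation: [-90.0, -0.1, -176.3]
force: [-8.6, 1.5, 6.7]
opening: 0.0002
clock: 6.97
tool_pos: [0.5031, 0.0021, 0.1664]
orientation: [-90.0, -0.4, -176.3]
force: [-22.6, 5.9, 18.4]
opening: -0.0
```

The TCP has stalled and the force is up to about 23 N, so the bin is on its stop. I'll hold briefly, back off and go up.

```bash
python3 -m pendant '[[[0,0,0,0,0,0,0],[0,0,0,0,0,0,0],[0,0,0,0,0,0,0],[0.5,0,0,0,0,0,0],[1,0,0,0,0,0,0],[1.5,0,0,0,0,0,0],[1.5,0,0,0,0,0,0],[0,-2,0,0,0,0,0],[0,-2.5,0,0,0,0,0],[0,-2.5,0,0,0,0,0],[0,-2.5,0,0,0,0,0],[0,-2,0,0,0,0,0]]]'
python3 - <<'E'
from h import *
st([-.044,-.114,.27])
for n in("scene","top"):
    p=snapshot(n);cv2.imwrite(f"pics/{n}3.png",cv2.resize(p["image"][80:380,200:520],None,fx=2,fy=2)[...,::-1])
E
```

```text
clock: 7.97
tool_pos: [0.4623, -0.0004, 0.2837]
orientation: [-90.0, 0.1, -176.3]
force: [1.0, -0.4, 0.4]
opening: 0.0003
t 7.9667 unit [-0.186   0.0102  0.2837] F [ 1.  -0.4  0.4] ori [-9.0020e+01  1.5000e-01 -1.7631e+02] op 0.0003
tool cm [-14.17   1.4   12.46]
```

View pics/scene3.png

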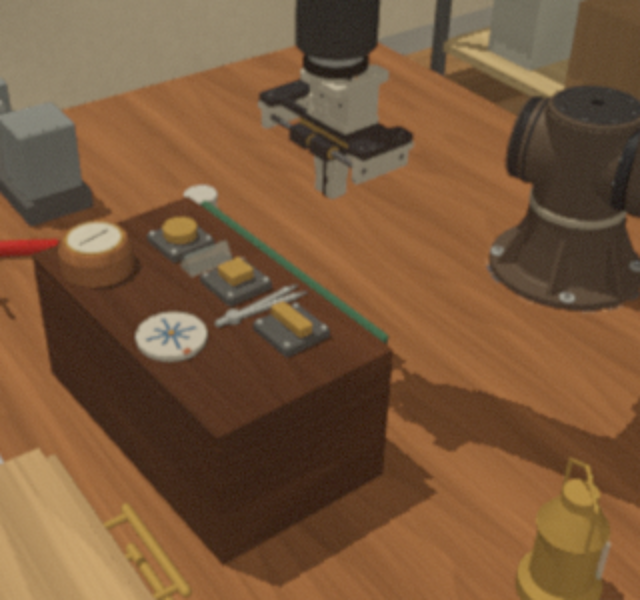

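View pics/top3.png

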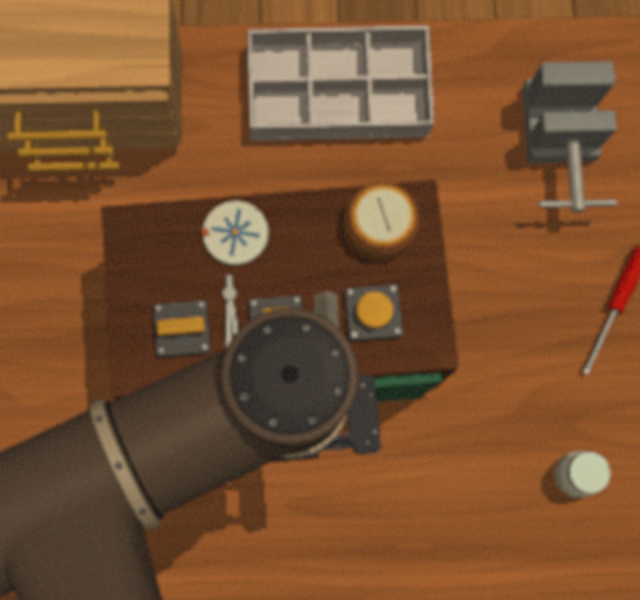

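The bin is shut: its rim line lies flush along the shelf front, (200,203) to (385,338) in the crop. Nothing else has moved. Next is the round latch.

```bash
python3 -m pendant '[[[-1.8,0,1.55,0,0,0,0],[-1.8,0,1.55,0,0,0,0],[-1.8,0,1.55,0,0,0,0],[-1.8,0,1.55,0,0,0,0],[-1.8,0,1.55,0,0,0,0],[-1.8,0,1.55,0,0,0,0],[-1.8,0,1.55,0,0,0,0],[-1.7,0,1.5,0,0,0,0],[0,2,0,0,0,0,0],[0,2,0,0,0,0,0],[0,0,0,0,0,0,0]]]'
python3 - <<'E'
from h import *
st([-.043,-.113,.232])
for n in("scene","top"):
    p=snapshot(n);cv2.imwrite(f"pics/{n}4.png",cv2.resize(p["image"][100:300,200:420],None,fx=3,fy=3)[...,::-1])
E
```

```text
clock: 8.98
tool_pos: [0.6104, -0.1144, 0.2363]
orientation: [-90.1, -0.4, -176.4]
force: [-1.1, 0.6, -1.9]
opening: 0.0004
t 8.9833 unit [-0.0452 -0.1128  0.2363] F [-1.1  0.6 -1.9] ori [ -90.07   -0.41 -176.4 ] op 0.0004
tool cm [-0.22  0.43  0.02]
```

View pics/scene4.png

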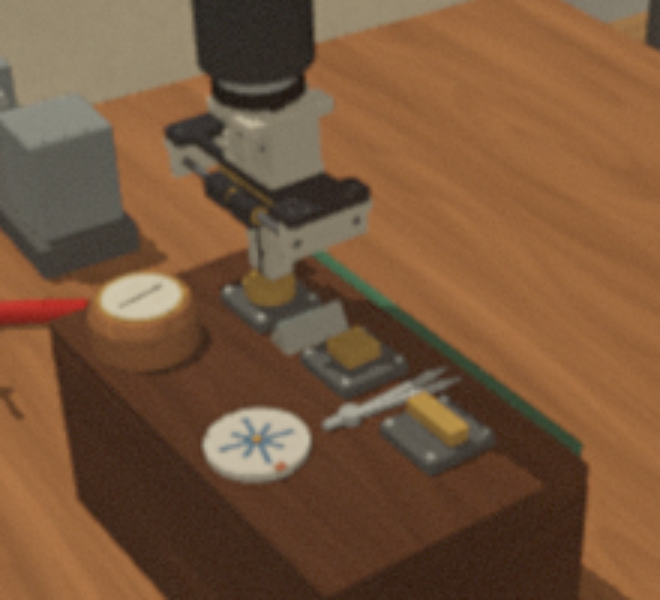

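View pics/top4.png

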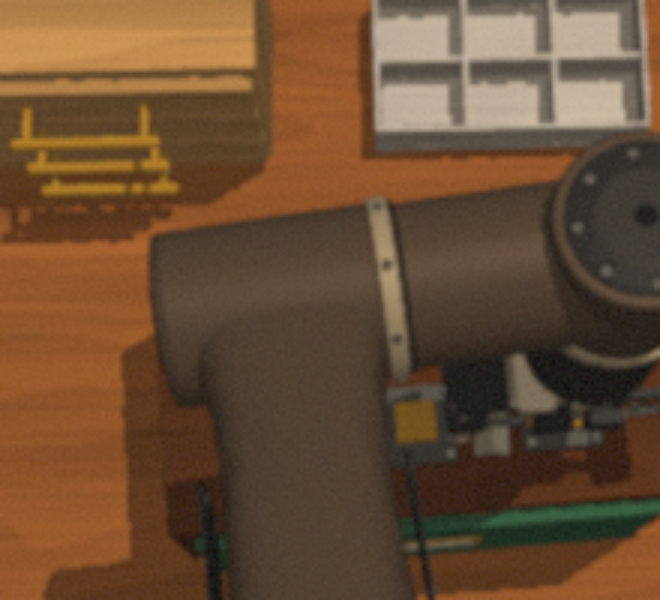

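The fingertips (270,268) are centred over the round cap (270,288). I'll press now.

```bash
python3 -m pendant '[[[0,0.4,0,0,0,0,0],[0,0.4,0,0,0,0,0],[0,0.3,0,0,0,0,0],[0,0.3,0,0,0,0,0],[0,0.3,0,0,0,0,0],[0,0,0,0,0,0,0]]]'
python3 -m pendant '[[[0,0.1,0,0,0,0,0],[0,0.1,0,0,0,0,0],[0,0,0,0,0,0,0]]]'
```

```text
clock: 9.58
tool_pos: [0.6128, -0.1143, 0.2247]
orientation: [-90.0, 0.0, -176.3]
force: [1.1, 0.2, 0.5]
opening: 0.0005
clock: 9.83
tool_pos: [0.6129, -0.1143, 0.2228]
orientation: [-90.0, 0.0, -176.3]
force: [-0.8, 2.3, 4.1]
opening: 0.0002
```

```bash
python3 -m pendant '[[[0,0.15,0,0,0,0,0],[0,0.15,0,0,0,0,0],[0,0.1,0,0,0,0,0],[0,0.1,0,0,0,0,0],[0,0,0,0,0,0,0]]]'
python3 -m pendant '[[[0,0.1,0,0,0,0,0],[0,0.1,0,0,0,0,0],[0,0,0,0,0,0,0]]]'
```

```text
clock: 10.25
tool_pos: [0.6129, -0.1143, 0.2183]
orientation: [-90.0, 0.0, -176.3]
force: [-3.0, 3.5, 8.6]
opening: 0.0004
clock: 10.5
tool_pos: [0.613, -0.1143, 0.2181]
orientation: [-90.0, 0.1, -176.3]
force: [-6.8, 4.6, 19.2]
opening: 0.0005
```

It stalled at 0.218 m with force rising, so the round latch is down. I'll go up and over to the square one.

```bash
python3 -m pendant '[[[0,0,0,0,0,0,0],[0,-1,0,0,0,0,0],[0,-2,0,0,0,0,0],[0,-2,0,0,0,0,0],[0.1,0,-2,0,0,0,0],[0.1,0,-2,0,0,0,0],[0.1,0,-2,0,0,0,0],[0.1,0,-2,0,0,0,0],[0,0,-2,0,0,0,0],[0,0,-1.7,0,0,0,0],[0,0,0,0,0,0,0],[0,0,0,0,0,0,0]]]'
python3 - <<'E'
from h import *
st([-.0465,.0045,.232])
p=snapshot("scene");cv2.imwrite("pics/scene5.png",cv2.resize(p["image"][100:300,200:420],None,fx=3,fy=3)[...,::-1])
E
```

```text
clock: 11.5
tool_pos: [0.6011, 0.0026, 0.2651]
orientation: [-90.0, -0.0, -176.2]
force: [-0.4, -0.1, 0.1]
opening: 0.0003
t 11.5 unit [-0.0472  0.0046  0.2651] F [-0.4 -0.1  0.1] ori [-8.9980e+01 -5.0000e-02 -1.7623e+02] op 0.0003
tool cm [-0.08  3.31  0.01]
```

View pics/scene5.png

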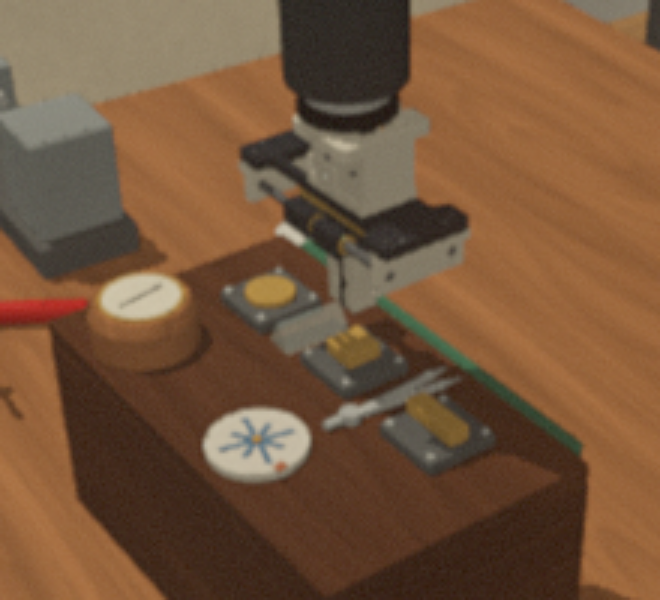

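The round latch (270,292) is visibly down, and the fingers (355,300) are right over the square cap (353,345). I'll press it.

```bash
python3 -m pendant '[[[0,1,0,0,0,0,0],[0,1,0,0,0,0,0],[0,1,0,0,0,0,0],[0,0.4,0,0,0,0,0],[0,0.3,0,0,0,0,0],[0,0.2,0,0,0,0,0],[0,0.2,0,0,0,0,0],[0,0.2,0,0,0,0,0],[0,0,0,0,0,0,0]]]'
python3 -m pendant '[[[0,0.1,0,0,0,0,0],[0,0.1,0,0,0,0,0],[0,0.1,0,0,0,0,0],[0,0.1,0,0,0,0,0],[0,0.1,0,0,0,0,0],[0,0,0,0,0,0,0]]]'
```

```text
clock: 12.3
tool_pos: [0.6014, 0.0019, 0.2227]
orientation: [-90.0, 0.0, -176.3]
force: [-0.7, -0.1, 0.4]
opening: 0.0002
clock: 12.8
tool_pos: [0.6015, 0.002, 0.2183]
orientation: [-90.0, 0.1, -176.3]
force: [-4.7, -2.9, 8.4]
opening: 0.0001
```

```bash
python3 -m pendant '[[[0,0.1,0,0,0,0,0],[0,0.1,0,0,0,0,0],[0,0.1,0,0,0,0,0],[0,0,0,0,0,0,0]]]'
python3 -m pendant '[[[0,-1,0,0,0,0,0],[0,-2,0,0,0,0,0],[0,-2,0,0,0,0,0],[0,-2,0,0,0,0,0],[0,-2,0,0,0,0,0],[2,-1,0,0,0,0,0],[2.5,0,0,0,0,0,0],[2.5,0,0,0,0,0,0],[2.5,0,0,0,0,0,0],[2.5,0,0,0,0,0,0],[2.5,0,0,0,0,0,0],[0,0,0,0,0,0,0]]]'
python3 - <<'E'
from h import *
st()
for n in("scene","top"):
    p=snapshot(n);cv2.imwrite(f"pics/{n}6.png",cv2.resize(p["image"][150:350,200:420],None,fx=3,fy=3)[...,::-1])
E
```

```text
clock: 13.13
tool_pos: [0.6016, 0.002, 0.2181]
orientation: [-90.0, 0.2, -176.3]
force: [-10.2, -0.8, 24.5]
opening: 0.0001
clock: 14.13
tool_pos: [0.4534, -0.0071, 0.3149]
orientation: [-90.1, 0.1, -176.3]
force: [-0.8, -0.6, -0.4]
opening: 0.0003
t 14.1333 unit [-0.1952  0.004   0.3149] F [-0.8 -0.6 -0.4] ori [-9.012e+01  8.000e-02 -1.763e+02] op 0.0003
```

View pics/scene6.png

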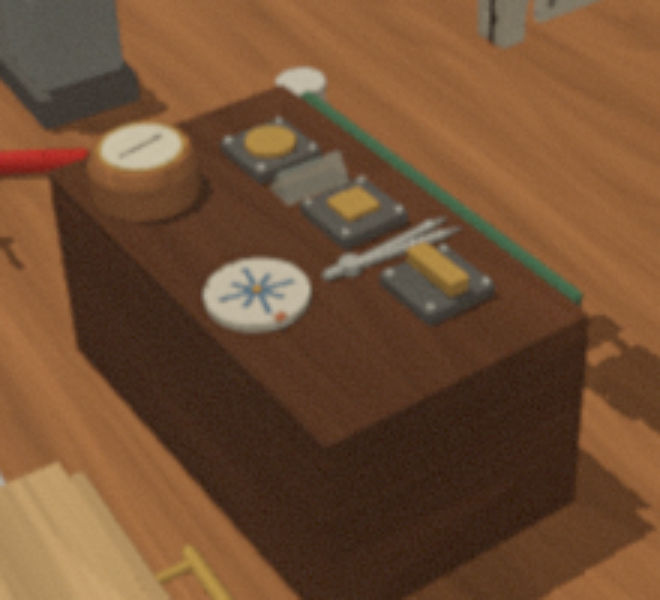

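View pics/top6.png

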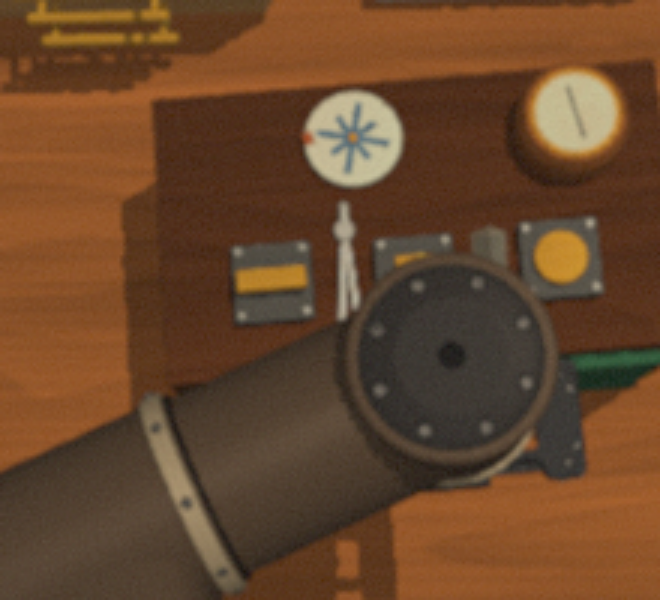

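The round (270,142) and square (353,204) latches are down and the bar (437,267) is up. The bin's rim is flush with the shelf edge, nothing else has moved, and the hand is clear.

```bash
python3 -c "
from plant import ctrl
print(ctrl.close_job())"
```

```text
the job is handed in; nothing more can be done
None
```

The job is done and handed in at about 14 s of the 48 s allowed; handing in gives no verdict.

- **Bin:** I pushed it with closed fingers until the TCP stalled and the force reached about 23 N.
- **Round latch, then square latch:** I pressed each until the TCP stalled at a height of 0.218 m. That is the fully-down height; the force was 19 N on the round one and 24 N on the square one.
- **Last pictures:** The bin is flush with the shelf edge, and the round and square caps are low. The bar latch is up and untouched. Nothing looked moved in the two cropped views, but they leave out the lamp and most of the screwdriver. The hand is above and in front of the unit, clear of everything, with the force reading near zero.

The two cameras disagreed by about 5 mm in y, more than the stated 2 mm calibration. I used the average of the two, and the caps were wide enough that it made no difference. No check failed.

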